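# Post a boxed doll through the sprung flap of the drop box

## Robot

A 7-joint arm with a two-finger parallel gripper is mounted at the origin on the work surface. World frame = base frame: x ahead of the robot, y to its left, z up, the work surface at z = 0. Lengths are in m, angles in rad, forces in N, time in s.
With the tool pointing down it reaches from about 0.4 to 0.75 m from the base axis. Payload 19.5 kg.
Tool frame: the origin (TCP) lies on the front face of the gripper's body, between the roots of the fingers; the fingertips stand 73 mm ahead of it and the grasp point (between the pads) lies 54 mm ahead of it; z points along the fingers, y is the line along which they close (so a half turn about z gives the same grasp; the last joint's range is limited). The gripper opens to 85 mm and grips with 20 to 120 N. Pads are 22 mm wide; open, the fingers measure 114 mm over their backs; the gripper's body (76 mm by 85 mm) begins 54 mm behind the grasp point. The pads swing forward as they close: fully open they stand 13 mm farther back than shut.
Start: joints at [-0.042, 0.707, -0.028, 1.485, 0.022, 0.951, -0.075], TCP at [0.575, 0, 0.304] pointing down, gripper open.
Joint ranges: [-2.71, 2.71], [-0.32, 2.16], [-1.57, 1.52], [0, 2.45], [-1.46, 4.6], [0, 2.02], [-2.83, 2.83]. Speed limits (rad/s): [1.89, 1.89, 2.57, 2.57, 3.01, 3.01, 3.01].

## Interface

Orientations are given as a rotation vector (axis times angle).
In Python, from bench import bot, camrig, get_state gives the robot as it stands (bot), with the cameras (camrig) and the readings as plain functions.
- The arm moves only by the tool run_rows, called after "Request:" as name(argument=value, ...), one argument or row to a line, values as JSON. Schema: {"type":"object","properties":{"plan":{"type":"object","properties":{"motion":{"type":"array","items":{"type":"array","items":{"type":"number"},"minItems":7,"maxItems":7},"minItems":1,"maxItems":12}},"additionalProperties":false,"required":["motion"]},"grip_n":{"type":"number"},"only":{"type":"string"},"quiet":{"type":"boolean"},"lines":{"type":"string"}},"required":["plan"],"additionalProperties":false}. plan is an object whose key "motion" holds a list of rows, 1 to 12 of them, each of 7 numbers: dx, dy, dz in shares of 0.8 m (1.0 is 0.8 m), then a rotation vector rx, ry, rz in a scale on which 1.0 is 2 rad, then the finger opening in m; each row is the pose to reach, as a shift and turn from the pose commanded when the call began, along the tool's axes at that moment; what a row does not reach only later rows make up. A row lasts 1/10 s, in which the tool goes at most 0.05 m and 0.15 rad, less where a joint would pass 70% of its speed; a pose out of reach is approached as far as the arm can. The fingers move at their own pace and stop on an object; grip_n is the grip in N (left out, the last holds). Time passes only in rows, so rows that do not move let the fingers close. The tool returns the time, the measured TCP pose, the force, the opening and the grip force at its end. only (a regular expression) keeps the lines of the reply that match it, lines (a string "A,B") keeps lines A to B, and quiet returns only ok. Input that does not fit is refused with a message, and nothing moves.
- get_state(): the state, without advancing time (a new reading comes with each control period).
- camrig.grab_frame(name): name is "scene" or "side" or "wrist"; returns a dict with "color" (400x640x3 uint8, red, green, blue), "fx", "fy", "cx", "cy" (pixels), "extrinsics" (4x4, takes a point from camera to world coordinates). Camera axes: x right, y up, looking along -z (the intrinsics and any distortion apply to the point x, -y, -z); pixel columns grow to the right and rows downward; lengths in m; the calibration is good to about 2 mm. The wrist camera is an equidistant fisheye: a pixel r from the principal point sees the ray r / f radians off the axis. A picture is of the moment at which its call begins. There is no depth.
- bot.job_done(): hands the job in; it is judged then, once.
The state is a dict: "time_s": time; "joint_positions": joint angles; "dq": joint speeds; "joint_torque": joint torques, N m; "ee_pos": TCP position; "eef_rot": TCP orientation; "ft_force": force on the tool from outside, world axes, zero at the start; "torque": the same for the moment, N m; "width": finger opening in m; "gripper_force": force on a finger pad.
Only numpy, scipy, OpenCV 4.12 (cv2) and the standard library are available. Lean on these libraries where they do the work, as an engineer would, in place of code of your own. Each camera call takes 0.05 s, during which the arm holds its last target. There are 200 camera calls.

## Task

The mended doll in its window carton is ready for collection. Slide the carton up against the guide rail on the loading shelf so that it lies square along it, then push it gently, end first, through the sprung flap until it slides down inside the drop box and the flap snaps shut behind it. Leave the other things on the bench where they are.

Things in the scene. Friction and masses are not known exactly. Their poses are not given: they have to be found in the camera images.
- drop_box: Grey painted steel box fixed on the bench, with a loading shelf before its opening. Origin at bench height under the middle of the sill; x = level, from the shelf in through the flap (about world -y, varies), y = across (about world +x, away from the robot), z up. Housing x 0 to 276, y +-86, top 227 mm above the bench, clear window in its top. Smooth steel, friction about 0.3 with the carton.
- shelf (a point): Middle of the loading shelf's outer end, on its surface (drop_box -320, -36, 140 mm); axes as drop_box. The shelf is a level bare steel sheet 140 mm above the bench, x -320 to 0 and y -145 to +72 mm in drop_box; no lip on the -y side nor at the outer end.
- rail (a point): Foot of the guide rail's inner face, halfway along (drop_box -160, +58, 140 mm); axes as drop_box. The rail is a straight upright strip along the shelf's +y side (the far side from the robot), parallel to x, from x -320 to -4, its top 22 mm above the shelf.
- opening (a point): Middle of the sill, at shelf height (drop_box 0, 0, 140 mm); axes as drop_box. Opening 124 mm wide (y +-62), 66 mm high, in a front 172 mm wide and 10 mm thick (x -4 to +6). Behind the sill a smooth chute falls at 38 degrees to the floor: once the carton's middle is some 20 to 40 mm past the sill it tips and slides down by itself.
- flap (a joint): Steel flap 118 mm wide, 64 mm high, hinged along its top edge under the lintel, 10 mm behind the front. 0 = shut (upright, on its stop); grows as it swings inward and up, to 1.45 rad; cannot open outward. A light spring and its weight shut it: 0.2 N at its lower edge starts it open, about 0.7 N holds it wide open.
- flap_edge (a point): Middle of the flap's lower edge, which clears the sill by about 2 mm when shut.
- carton: Closed cardboard toy box, a doll seen through the window in its top: 180 (x) x 100 (y) x 38 mm, 0.25 to 0.5 kg, origin in the centre of its underside. It lies flat on the shelf, short of the flap, off the rail, up to 20 degrees askew to it. Square against the rail its middle is at drop_box y +8 mm. Too wide to grasp: push it, with less than 50 N.
- glue_jar: Bystander: white jar with black cap, 56 mm across, 85 mm high, on the bench. Origin: centre of its underside.
- thread_cone: Bystander: white cone of thread, 68 mm across, 112 mm high, on the bench. Origin: centre of its underside.
- wooden_truck: Bystander: small wooden toy truck, 110 x 60 x 60 mm, on the bench. Origin: under its middle at bench height, x along its length.
- screwdriver: Bystander: screwdriver with black handle, 170 mm long, lying on the bench. Origin: under its length, x along it.

How it is judged:
On the way, in this order (a step that is already met when the one before it is completed fails the run):
1. the carton lies square along the guide rail on the shelf (gap under 8 mm, within 4 degrees), still outside the flap (y of carton in the frame of drop_box above 0 m and angle between the x axis of carton and the x axis of drop_box, either way round below 0.07 rad and x of carton in the frame of drop_box below -0.085 m and angle between carton's own z axis and vertical below 0.1 rad), for 0.2 s.
2. the carton has pushed the flap open and its front part is in the opening (value of joint flap above 0.5 rad and x of carton in the frame of drop_box above -0.06 m), for 0.05 s.
At the end, for the whole second after the job is handed in: The carton lies at rest inside the drop box, down its chute (middle more than 70 mm past the sill and below 120 mm above the bench), and the flap is shut (within 0.05 rad) (x of carton in the frame of drop_box between 0.07 and 0.26 m and z of carton in the frame of drop_box below 0.12 m and value of joint flap below 0.05 rad and linear speed of carton below 0.02 m/s); the robot touches nothing.
It fails at once if the carton is pressed by the robot with more than 50 N (contact force between any of the fingers, the arm and carton above 50 N).
It fails at once if the carton falls off the shelf (height (world z) of carton below 0.1 m and x of carton in the frame of drop_box below 0 m).
It fails at once if a bystander is moved by more than 20 mm (distance of any of glue_jar, thread_cone, wooden_truck, screwdriver from where it was at the start of the episode above 0.02 m).
It also fails if it takes over 48 s, if anything falls off the work surface, if the arm or the gripper's body presses on something with over 40 N, if the wrist force passes 120 N, or if a joint passes its speed limit or range.

## Working session

There is one attempt and no reset: what is moved stays moved. The work goes in short steps, Python scripts to look and compute and a tool call to move; the robot and the scene stay as the last step left them, time stands still between calls to the robot, and variables do not carry over. Pictures are saved under pics/ and viewed, at most 10 in all, crops included, and the job is handed in when it is done.

```bash
mkdir -p pics; ls
```

Run:
```python
from bench import bot, camrig, get_state
import cv2,pickle
for n in("scene","side"):
    f=camrig.grab_frame(n); cv2.imwrite(f"pics/{n}0.png",f["color"][:,:,::-1]); pickle.dump(f,open(n+".pkl","wb"))
    print(n,f["fx"],f["fy"],f["cx"],f["cy"],[k for k in f]); print(f["extrinsics"].round(3))
s=get_state();print(s["ee_pos"],s["eef_rot"],s["time_s"],s["width"],s["ft_force"])
```

```text
bench.py
pics
scene 440.45511547183605 440.45511547183605 316.8080212905889 201.39577171796807 ['color', 'fx', 'fy', 'cx', 'cy', 'extrinsics']
[[-0.144 -0.8    0.582  1.092]
 [ 0.99  -0.115  0.086  0.149]
 [-0.002  0.588  0.809  0.996]
 [ 0.     0.     0.     1.   ]]
side 408.1733644722759 408.1733644722759 314.7651840100627 196.0628945285414 ['color', 'fx', 'fy', 'cx', 'cy', 'extrinsics']
[[-9.790e-01  1.100e-01 -1.690e-01  3.050e-01]
 [-2.020e-01 -5.310e-01  8.230e-01  1.043e+00]
 [ 1.000e-03  8.400e-01  5.420e-01  7.840e-01]
 [ 0.000e+00  0.000e+00  0.000e+00  1.000e+00]]
[ 5.74844034e-01 -7.61929983e-06  3.03511646e-01] [-2.22098591e+00 -2.22100985e+00  1.06996247e-03] 0.1 0.0852517124977684 [-0.25202179 -0.04683086 -0.15315567]
```

View pics/scene0.png

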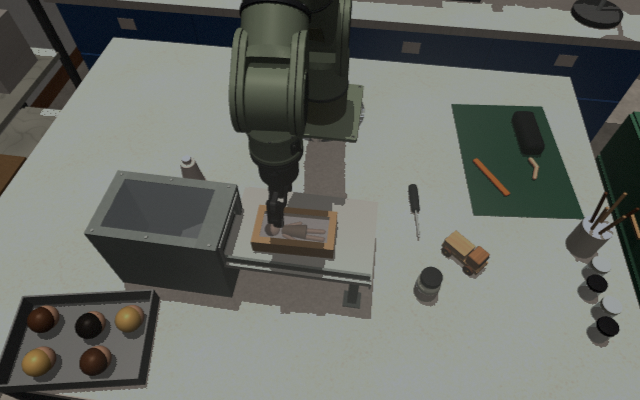

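View pics/side0.png

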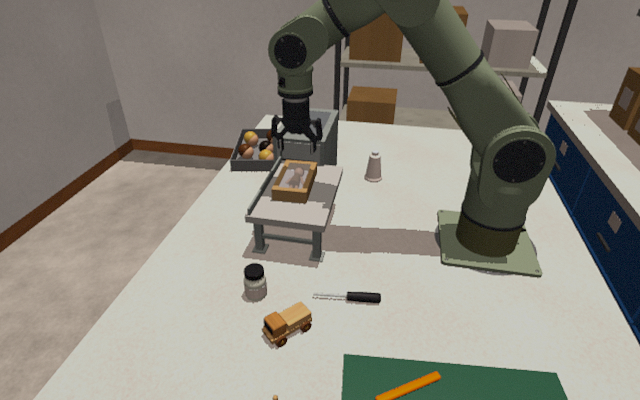

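The scene view shows the drop box at left (top corners about (122,172), (243,183), (225,243), (88,233)). The carton is on the shelf at about (253–338, 207–255), and the rail runs from (230,262) to (370,280). I'll enlarge both views to get exact corners.

Run:
```python
import cv2
a=cv2.imread("pics/scene0.png")[160:320,80:390]; b=cv2.imread("pics/side0.png")[100:265,225:355]
cv2.imwrite("pics/a.png",cv2.resize(a,None,fx=2.5,fy=2.5,interpolation=2)); cv2.imwrite("pics/b.png",cv2.resize(b,None,fx=3.5,fy=3.5,interpolation=2))
```

```text
(no output)
```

View pics/a.png

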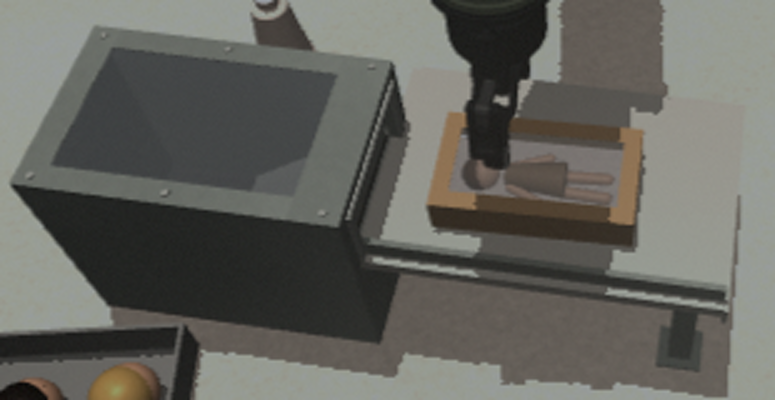

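View pics/b.png

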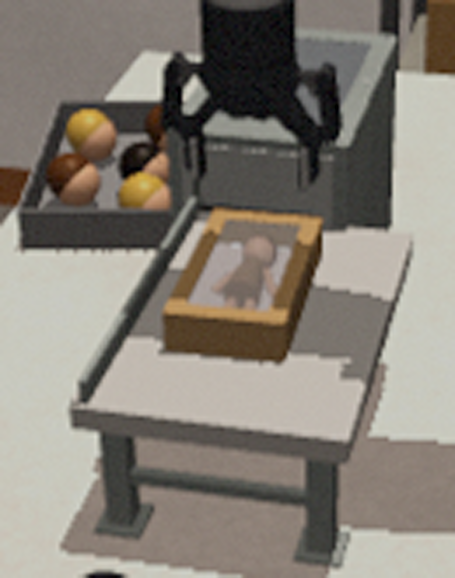

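Scene crop: the carton's top corners are at about (450,113), (641,128), (636,222), (430,208), and the housing top corners at (97,27), (395,62), (347,222), (12,185). Side crop: the carton's top corners are at (208,210), (322,217), (285,325), (165,313), and the shelf's outer corners at (75,403), (350,440).

Create h.py:
```python
import numpy as np,pickle
def cast(f,p,z):
    p=np.atleast_2d(p).astype(float);E=f["extrinsics"]
    d=np.c_[(p[:,0]-f["cx"])/f["fx"],-(p[:,1]-f["cy"])/f["fy"],-np.ones(len(p))]@E[:3,:3].T
    return E[:3,3]+d*((z-E[2,3])/d[:,2])[:,None]
```

Run:
```python
from h import *
S=pickle.load(open("scene.pkl","rb"));D=pickle.load(open("side.pkl","rb"))
A=lambda l:np.array(l)/2.5+[80,160]
B=lambda l:np.array(l)/3.5+[225,100]
def show(n,q):
    q=q[:,:2]; e=np.diff(np.r_[q,q[:1]],axis=0)
    print(n,q.round(3).tolist(),"mid",q.mean(0).round(4),"len",np.hypot(*e.T).round(3),"ang",np.degrees(np.arctan2(e[:,1],e[:,0])).round(1))
show("housing",cast(S,A([(97,27),(395,62),(347,222),(12,185)]),.227))
show("carton sc",cast(S,A([(450,113),(641,128),(636,222),(430,208)]),.178))
show("carton sd",cast(D,B([(208,210),(322,217),(285,325),(165,313)]),.178))
show("rail top sc",cast(S,A([(372,240),(727,290)]),.162))
show("shelf -320,-145 sc",cast(S,A([(745,103)]),.14))
show("shelf sd (-320,72),(-320,-145),(0,-145)",cast(D,B([(75,403),(350,440),(412,235)]),.14))
```

```text
housing [[0.518, -0.391], [0.519, -0.112], [0.683, -0.11], [0.688, -0.392]] mid [ 0.6019 -0.2513] len [0.279 0.164 0.282 0.171] ang [ 89.8   0.8 -88.9 179.8]
carton sc [[0.533, -0.065], [0.524, 0.11], [0.622, 0.117], [0.633, -0.06]] mid [0.5781 0.0258] len [0.175 0.098 0.177 0.101] ang [  92.7    4.3  -86.3 -177.2]
carton sd [[0.631, -0.065], [0.528, -0.072], [0.521, 0.111], [0.619, 0.113]] mid [0.5746 0.0219] len [0.104 0.184 0.098 0.178] ang [-175.7   92.2    1.2  -85.9]
rail top sc [[0.663, -0.106], [0.666, 0.2]] mid [0.6645 0.0469] len [0.305 0.305] ang [ 89.3 -90.7]
shelf -320,-145 sc [[0.455, 0.204]] mid [0.4547 0.2037] len [0.] ang [0.]
shelf sd (-320,72),(-320,-145),(0,-145) [[0.669, 0.196], [0.451, 0.2], [0.452, -0.124]] mid [0.5241 0.0904] len [0.217 0.324 0.387] ang [179.1 -89.8  56. ]
```

Measurements agree with the given sizes. The sill is near world (0.598, -0.118), the box x axis runs along world -y within about 0.7°, and the rail face is at x≈0.656. The carton's middle is at (0.576, 0.024), about 3.5° askew. First I turn the fingers along the carton's side, beside its near face.

The rows are not in the units I measure in: shifts go in shares of 0.8 m and turns go in shares of 2 rad. I convert before sending: -0.09 m / 0.8 = -0.1125, 0.024 m / 0.8 = 0.03, 1.571 rad / 2 = 0.7855.

Request:
run_rows(
  plan={"motion":[[0.015,-0.0563,0,0,0,0.075,0.06],[0.03,-0.1125,0,0,0,0.15,0.06],[0.03,-0.1125,0,0,0,0.225,0.06],[0.03,-0.1125,0,0,0,0.3,0.06],[0.03,-0.1125,0,0,0,0.375,0.06],[0.03,-0.1125,0,0,0,0.45,0.06],[0.03,-0.1125,0,0,0,0.525,0.06],[0.03,-0.1125,0,0,0,0.6,0.06],[0.03,-0.1125,0,0,0,0.675,0.06],[0.03,-0.1125,0,0,0,0.75,0.06],[0.03,-0.1125,0,0,0,0.7855,0.06],[0.03,-0.1125,0,0,0,0.7855,0.06]]},
)

```text
time_s: 1.3
ee_pos: [0.4849, 0.0242, 0.3037]
eef_rot: [3.141, -0.002, -0.001]
ft_force: [-0.2, -0.2, -0.1]
width: 0.0599
gripper_force: 0.0
```

Request:
run_rows(
  plan={"motion":[[0,0,0.0375,0,0,0,0.06],[0,0,0.075,0,0,0,0.06],[0,0,0.1,0,0,0,0.06],[0,0,0.1063,0,0,0,0.06],[0,0,0.1063,0,0,0,0.06],[0,0,0.1063,0,0,0,0.06]]},
)

```text
time_s: 1.9
ee_pos: [0.4853, 0.0239, 0.2198]
eef_rot: [-3.141, -0.001, -0.002]
ft_force: [-0.2, -0.1, 0.1]
width: 0.0595
gripper_force: 0.0
```

Run:
```python
from bench import bot, camrig, get_state
import cv2,numpy as np
print(cv2.Rodrigues(np.array(get_state()["eef_rot"]))[0].round(3))
o=[cv2.resize(camrig.grab_frame("scene")["color"][160:320,190:390],None,fx=2,fy=2),cv2.resize(camrig.grab_frame("side")["color"][105:265,225:355],None,fx=2,fy=2)]
cv2.imwrite("pics/c.png",np.hstack(o)[:,:,::-1])
```

```text
[[ 1.     0.001  0.001]
 [ 0.001 -1.     0.   ]
 [ 0.001 -0.    -1.   ]]
```

View pics/c.png

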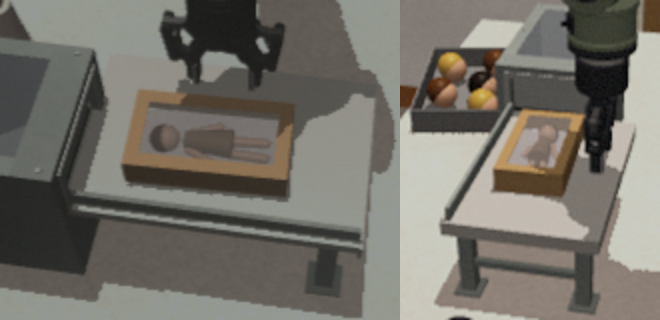

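The gripper stands beside the carton's near face, with fingertips at about (195,87) and (255,87) in the scene part and (597,170) in the side part. I'll check the tip height before pushing.

Run:
```python
from h import *
S=pickle.load(open("scene.pkl","rb"));D=pickle.load(open("side.pkl","rb"))
for z in(.145,.15,.155,.16,.165): print(z,cast(S,[(287.5,203.5),(317.5,203.5)],z)[:,:2].round(3).tolist(),cast(D,[(323.5,190)],z)[:,:2].round(3).tolist())
```

```text
0.145 [[0.496, -0.009], [0.486, 0.061]] [[0.486, 0.035]]
0.15 [[0.499, -0.009], [0.489, 0.062]] [[0.485, 0.043]]
0.155 [[0.503, -0.008], [0.493, 0.062]] [[0.483, 0.051]]
0.16 [[0.506, -0.007], [0.496, 0.063]] [[0.482, 0.059]]
0.165 [[0.51, -0.006], [0.5, 0.063]] [[0.481, 0.066]]
```

The tips are at about 0.15 m, above the shelf and below the carton's top. Now the slow push toward the rail.

Scaled: 0.053 m / 0.8 = 0.0663, 0.051 m / 0.8 = 0.0638.

Request:
run_rows(
  plan={"motion":[[0.025,0,0,0,0,0,0.06],[0.0325,0,0,0,0,0,0.06],[0.0375,0,0,0,0,0,0.06],[0.0413,0,0,0,0,0,0.06],[0.045,0,0,0,0,0,0.06],[0.0488,0,0,0,0,0,0.06],[0.0525,0,0,0,0,0,0.06],[0.0563,0,0,0,0,0,0.06],[0.06,0,0,0,0,0,0.06],[0.0638,0,0,0,0,0,0.06],[0.0663,0,0,0,0,0,0.06],[0.0663,0,0,0,0,0,0.06]]},
)

```text
time_s: 3.2
ee_pos: [0.5382, 0.024, 0.2188]
eef_rot: [3.142, -0.0, 0.0]
ft_force: [-0.1, -0.9, 0.1]
width: 0.0599
gripper_force: 0.0
```

Scaled: 0.003 m / 0.8 = 0.0038, 0.002 m / 0.8 = 0.0025.

Request:
run_rows(
  plan={"motion":[[0.0025,0,0,0,0,0,0.06],[0.0038,0,0,0,0,0,0.06],[0.0038,0,0,0,0,0,0.06]]},
)

```text
time_s: 3.5
ee_pos: [0.5411, 0.024, 0.2189]
eef_rot: [3.142, -0.0, 0.0]
ft_force: [0.0, 0.2, 0.3]
width: 0.0602
gripper_force: 0.0
```

Run:
```python
from bench import bot, camrig, get_state
import cv2,numpy as np
o=[cv2.resize(camrig.grab_frame("scene")["color"][160:320,190:390],None,fx=2,fy=2),cv2.resize(camrig.grab_frame("side")["color"][105:265,225:355],None,fx=2,fy=2)]
cv2.imwrite("pics/d.png",np.hstack(o)[:,:,::-1])
```

```text
(no output)
```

View pics/d.png

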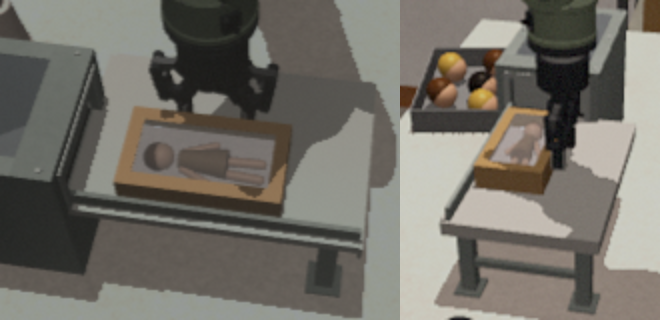

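The carton has moved towards the rail and lies nearly parallel to it: its far edge runs (117,185) to (282,200) and the rail runs (75,207) to (360,240). A small gap remains, so I push on in small steps and watch the force.

Scaled: 0.008 m / 0.8 = 0.01, 0.006 m / 0.8 = 0.0075.

Request:
run_rows(
  plan={"motion":[[0.0038,0,0,0,0,0,0.06],[0.0075,0,0,0,0,0,0.06],[0.01,0,0,0,0,0,0.06],[0.01,0,0,0,0,0,0.06]]},
)

```text
time_s: 4.0
ee_pos: [0.5485, 0.024, 0.2187]
eef_rot: [-3.141, 0.001, 0.004]
ft_force: [-6.4, 1.4, 4.2]
width: 0.0599
gripper_force: 3.5
```

Scaled: 0.004 m / 0.8 = 0.005, 0.002 m / 0.8 = 0.0025.

Request:
run_rows(
  plan={"motion":[[0.0025,0,0,0,0,0,0.06],[0.005,0,0,0,0,0,0.06],[0.005,0,0,0,0,0,0.06]]},
)

```text
time_s: 4.3
ee_pos: [0.5491, 0.0239, 0.2184]
eef_rot: [-3.14, 0.002, 0.017]
ft_force: [-38.1, 1.7, 22.7]
width: 0.0599
gripper_force: 18.9
```

The carton is firmly against the rail, so I back off, lift clear and check it.

Scaled: -0.085 m / 0.8 = -0.1063, -0.07 m / 0.8 = -0.0875.

Request:
run_rows(
  plan={"motion":[[-0.0063,0,0,0,0,0,0.06],[-0.025,0,0,0,0,0,0.06],[-0.0563,0,0,0,0,0,0.06],[-0.075,0,-0.0375,0,0,0,0.06],[-0.075,0,-0.0875,0,0,0,0.06],[-0.075,0,-0.1063,0,0,0,0.06],[-0.075,0,-0.1063,0,0,0,0.06]]},
)

```text
time_s: 5.0
ee_pos: [0.4937, 0.024, 0.3057]
eef_rot: [-3.141, -0.0, -0.006]
ft_force: [0.4, -0.0, 0.2]
width: 0.0602
gripper_force: 0.0Traceback (most recent call last):
```

Run:
```python
from bench import bot, camrig, get_state
import cv2,numpy as np,pickle
from h import cast
for n in("scene","side"):
    f=camrig.grab_frame(n);pickle.dump(f,open(n+"2.pkl","wb"));c=f["color"]
    h=cv2.cvtColor(c,cv2.COLOR_RGB2HSV)
    m=((h[...,0]<22)&(h[...,1]>110)&(h[...,2]>105)).astype(np.uint8)*255   # bright orange = top frame
    r=np.zeros_like(m); 
    if n=="scene": r[195:275,240:350]=1
    else: r[150:205,255:325]=1
    m=m*r; k=max(cv2.findContours(m,0,2)[0],key=cv2.contourArea)
    b=cv2.boxPoints(cv2.minAreaRect(k)); ap=cv2.approxPolyDP(cv2.convexHull(k),4,True)[:,0]
    print(n,ap.tolist()); w=cast(f,ap,.178)[:,:2]; e=np.diff(np.r_[w,w[:1]],axis=0)
    print(w.round(3).tolist(),w.mean(0).round(3),np.hypot(*e.T).round(3),np.degrees(np.arctan2(e[:,1],e[:,0])).round(1))
o=[cv2.resize(pickle.load(open("scene2.pkl","rb"))["color"][160:320,190:390],None,fx=2,fy=2),cv2.resize(c[105:265,225:355],None,fx=2,fy=2)]
cv2.imwrite("pics/e.png",np.hstack(o)[:,:,::-1])
```

```text
  File "<stdin>", line 11, in <module>
ValueError: max() iterable argument is empty
```

Run:
```python
from bench import bot, camrig, get_state
import cv2,numpy as np
o=[cv2.resize(camrig.grab_frame("scene")["color"][180:285,220:390],None,fx=2.4,fy=3,interpolation=2),cv2.resize(camrig.grab_frame("side")["color"][145:250,245:355],None,fx=3,fy=3,interpolation=2)]
cv2.imwrite("pics/e.png",np.hstack(o)[:,:,::-1])
```

```text
(no output)
```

View pics/e.png

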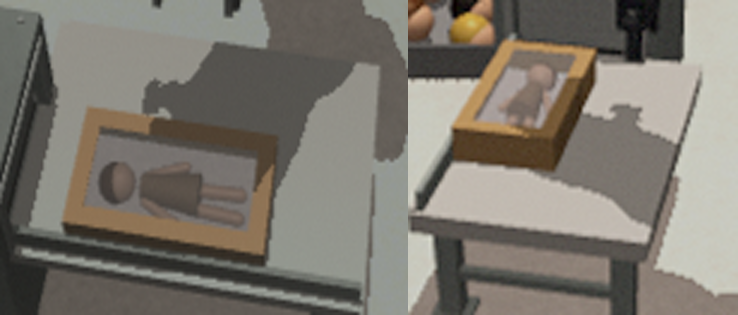

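The carton now sits against the rail. Its scene top corners are at (90,107), (278,137), (266,257), (64,225) and its side ones at (510,40), (596,48), (560,138), (453,128). I'll check the numbers.

Run:
```python
from h import *
S=pickle.load(open("scene.pkl","rb"));D=pickle.load(open("side.pkl","rb"))
for f,p in((S,np.array([(90,107),(278,137),(266,257),(64,225)])/[2.4,3]+[220,180]),(D,(np.array([(510,40),(596,48),(560,138),(453,128)])-[408,0])/3+[245,145])):
    w=cast(f,p,.178)[:,:2]; e=np.diff(np.r_[w,w[:1]],axis=0)
    print(w.round(3).tolist(),w.mean(0).round(3),np.hypot(*e.T).round(3),np.degrees(np.arctan2(e[:,1],e[:,0])).round(1))
w=cast(S,np.array([(15,250),(360,302)])/[2.4,3]+[220,180],.162);e=w[1]-w[0];print(w,np.degrees(np.arctan2(e[1],e[0])))
```

```text
[[0.562, -0.064], [0.563, 0.113], [0.663, 0.115], [0.663, -0.064]] [0.613 0.025] [0.177 0.1   0.179 0.101] [ 89.5   0.8 -89.9 179.8]
[[0.651, -0.072], [0.558, -0.073], [0.552, 0.108], [0.655, 0.111]] [0.604 0.019] [0.094 0.181 0.103 0.183] [-179.4   91.8    1.8  -91.1]
[[ 0.68054224 -0.10659472  0.162     ]
 [ 0.6772506   0.19870851  0.162     ]] 90.6177126591055
```

Square within about 1°, middle at about (0.609, 0.022). Next I turn back and go behind the carton's outer end.

Scaled: -0.131 m / 0.8 = -0.1638, 0.112 m / 0.8 = 0.14, -1.571 rad / 2 = -0.7855.

Request:
run_rows(
  plan={"motion":[[0.0375,-0.0438,0,0,0,-0.075,0.06],[0.075,-0.0875,0,0,0,-0.15,0.06],[0.1125,-0.125,0,0,0,-0.225,0.06],[0.14,-0.1638,0,0,0,-0.3,0.06],[0.14,-0.1638,0,0,0,-0.375,0.06],[0.14,-0.1638,0,0,0,-0.45,0.06],[0.14,-0.1638,0,0,0,-0.525,0.06],[0.14,-0.1638,0,0,0,-0.6,0.06],[0.14,-0.1638,0,0,0,-0.675,0.06],[0.14,-0.1638,0,0,0,-0.75,0.06],[0.14,-0.1638,0,0,0,-0.7855,0.06],[0.14,-0.1638,0,0,0,-0.7855,0.06]]},
)

```text
time_s: 6.35
ee_pos: [0.605, 0.1547, 0.3026]
eef_rot: [-2.219, -2.221, 0.002]
ft_force: [0.4, 0.6, 0.4]
width: 0.0598
gripper_force: 0.0
```

Request:
run_rows(
  plan={"motion":[[0,0,0.0375,0,0,0,0.06],[0,0,0.075,0,0,0,0.06],[0,0,0.1,0,0,0,0.06],[0,0,0.1088,0,0,0,0.06],[0,0,0.1088,0,0,0,0.06],[0,0,0.1088,0,0,0,0.06]]},
)

```text
time_s: 6.95
ee_pos: [0.6053, 0.155, 0.2177]
eef_rot: [2.222, 2.22, 0.001]
ft_force: [-0.0, 0.3, 0.5]
width: 0.0602
gripper_force: 0.0
```

Scaled: -0.065 m / 0.8 = -0.0813, -0.061 m / 0.8 = -0.0763.

Request:
run_rows(
  plan={"motion":[[-0.0188,0,0,0,0,0,0.06],[-0.0313,0,0,0,0,0,0.06],[-0.0363,0,0,0,0,0,0.06],[-0.0413,0,0,0,0,0,0.06],[-0.0463,0,0,0,0,0,0.06],[-0.0513,0,0,0,0,0,0.06],[-0.0563,0,0,0,0,0,0.06],[-0.0613,0,0,0,0,0,0.06],[-0.0663,0,0,0,0,0,0.06],[-0.0713,0,0,0,0,0,0.06],[-0.0763,0,0,0,0,0,0.06],[-0.0813,0,0,0,0,0,0.06]]},
)

```text
time_s: 8.15
ee_pos: [0.605, 0.0896, 0.2169]
eef_rot: [-2.221, -2.221, 0.0]
ft_force: [-1.0, 1.8, 0.1]
width: 0.06
gripper_force: 0.8
```

Scaled: -0.04 m / 0.8 = -0.05, -0.036 m / 0.8 = -0.045.

Request:
run_rows(
  plan={"motion":[[-0.005,0,0,0,0,0,0.06],[-0.01,0,0,0,0,0,0.06],[-0.015,0,0,0,0,0,0.06],[-0.02,0,0,0,0,0,0.06],[-0.025,0,0,0,0,0,0.06],[-0.03,0,0,0,0,0,0.06],[-0.035,0,0,0,0,0,0.06],[-0.04,0,0,0,0,0,0.06],[-0.045,0,0,0,0,0,0.06],[-0.05,0,0,0,0,0,0.06]]},
)

```text
time_s: 9.15
ee_pos: [0.605, 0.0498, 0.2168]
eef_rot: [-2.221, -2.221, 0.0]
ft_force: [-1.1, 1.9, 0.3]
width: 0.0601
gripper_force: 1.3
```

Run:
```python
from bench import bot, camrig, get_state
import cv2,numpy as np
o=[cv2.resize(camrig.grab_frame("scene")["color"][160:320,150:390],None,fx=2,fy=2),cv2.resize(camrig.grab_frame("side")["color"][105:265,225:355],None,fx=2,fy=2)]
cv2.imwrite("pics/f.png",np.hstack(o)[:,:,::-1])
```

```text
(no output)
```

View pics/f.png

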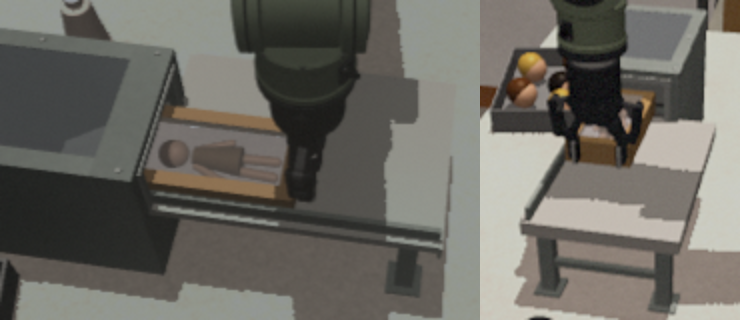

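The carton's leading end is at the flap, square to the rail, and the push force is only about 2 N. I carry on.

Scaled: -0.06 m / 0.8 = -0.075, -0.05 m / 0.8 = -0.0625.

Request:
run_rows(
  plan={"motion":[[-0.0063,0,0,0,0,0,0.06],[-0.0125,0,0,0,0,0,0.06],[-0.0188,0,0,0,0,0,0.06],[-0.025,0,0,0,0,0,0.06],[-0.0313,0,0,0,0,0,0.06],[-0.0375,0,0,0,0,0,0.06],[-0.0438,0,0,0,0,0,0.06],[-0.05,0,0,0,0,0,0.06],[-0.0563,0,0,0,0,0,0.06],[-0.0625,0,0,0,0,0,0.06],[-0.0688,0,0,0,0,0,0.06],[-0.075,0,0,0,0,0,0.06]]},
)

```text
time_s: 10.45
ee_pos: [0.605, -0.0105, 0.2169]
eef_rot: [-2.221, -2.221, 0.0]
ft_force: [-1.9, 1.4, 0.3]
width: 0.0603
gripper_force: 1.1
```

Scaled: -0.033 m / 0.8 = -0.0413, -0.031 m / 0.8 = -0.0388.

Request:
run_rows(
  plan={"motion":[[-0.005,0,0,0,0,0,0.06],[-0.01,0,0,0,0,0,0.06],[-0.015,0,0,0,0,0,0.06],[-0.02,0,0,0,0,0,0.06],[-0.025,0,0,0,0,0,0.06],[-0.03,0,0,0,0,0,0.06],[-0.035,0,0,0,0,0,0.06],[-0.0388,0,0,0,0,0,0.06],[-0.0413,0,0,0,0,0,0.06],[-0.0413,0,0,0,0,0,0.06]]},
)

```text
time_s: 11.45
ee_pos: [0.605, -0.0435, 0.2168]
eef_rot: [2.222, 2.221, -0.001]
ft_force: [0.0, -0.1, -0.5]
width: 0.06
gripper_force: 0.0
```

Run:
```python
from bench import bot, camrig, get_state
import cv2,numpy as np
o=[cv2.resize(camrig.grab_frame("scene")["color"][160:320,110:350],None,fx=2,fy=2),cv2.resize(camrig.grab_frame("side")["color"][105:265,225:355],None,fx=2,fy=2)]
cv2.imwrite("pics/g.png",np.hstack(o)[:,:,::-1])
```

```text
(no output)
```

View pics/g.png

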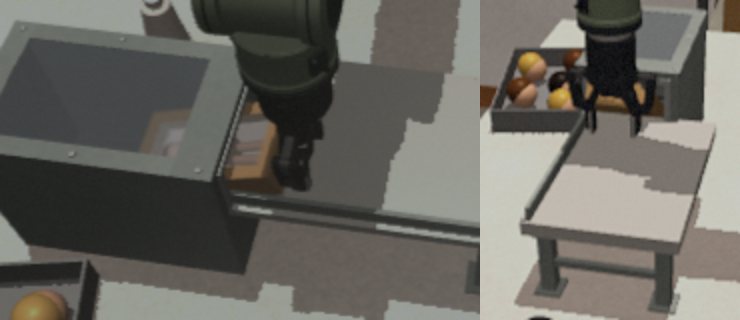

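The carton is half through. Its front shows through the top window at about (170,130), its rear is still at (255,155), and the force is zero. I push a little further and give it time to tip.

Scaled: -0.012 m / 0.8 = -0.015, -0.009 m / 0.8 = -0.0113.

Request:
run_rows(
  plan={"motion":[[-0.0038,0,0,0,0,0,0.06],[-0.0075,0,0,0,0,0,0.06],[-0.0113,0,0,0,0,0,0.06],[-0.015,0,0,0,0,0,0.06],[-0.015,0,0,0,0,0,0.06],[-0.015,0,0,0,0,0,0.06],[-0.015,0,0,0,0,0,0.06],[-0.015,0,0,0,0,0,0.06]]},
)

```text
time_s: 12.35
ee_pos: [0.605, -0.0549, 0.2169]
eef_rot: [-2.221, -2.221, 0.0]
ft_force: [0.0, 0.6, 0.1]
width: 0.06
gripper_force: 0.0
```

Run:
```python
from bench import bot, camrig, get_state
import cv2,numpy as np
o=[cv2.resize(camrig.grab_frame("scene")["color"][160:320,110:350],None,fx=2,fy=2),cv2.resize(camrig.grab_frame("side")["color"][105:265,225:355],None,fx=2,fy=2)]
cv2.imwrite("pics/i.png",np.hstack(o)[:,:,::-1])
```

```text
(no output)
```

View pics/i.png

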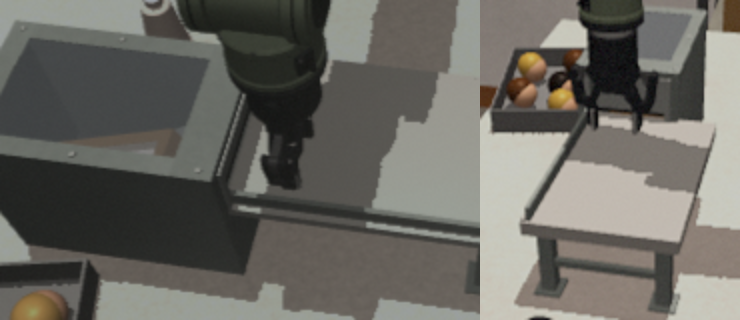

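The carton has tipped and gone inside: the shelf is empty, and only its top shows through the window at about (150,140). That was my last picture, so I retreat and check rest and flap by numbers.

Scaled: 0.13 m / 0.8 = 0.1625, 0.1 m / 0.8 = 0.125.

Request:
run_rows(
  plan={"motion":[[0.0375,0,0,0,0,0,0.06],[0.0875,0,0,0,0,0,0.06],[0.125,0,-0.05,0,0,0,0.06],[0.1625,0,-0.1,0,0,0,0.06],[0.1625,0,-0.1063,0,0,0,0.06],[0.1625,0,-0.1063,0,0,0,0.06],[0.1625,0,-0.1063,0,0,0,0.06],[0.1625,0,-0.1063,0,0,0,0.06]]},
)

```text
time_s: 13.25
ee_pos: [0.6048, 0.074, 0.3007]
eef_rot: [-2.222, -2.219, 0.003]
ft_force: [-0.4, -0.4, 1.4]
width: 0.0604
gripper_force: 0.0
```

Create chk.py:
```python
from bench import bot, camrig, get_state
import cv2,numpy as np,pickle
def orange(c):
    h=cv2.cvtColor(c,cv2.COLOR_RGB2HSV).astype(int);return (h[...,0]>8)&(h[...,0]<22)&(h[...,1]>85)
a={n:camrig.grab_frame(n)["color"] for n in("scene","side")}
for i in range(4): b={n:camrig.grab_frame(n)["color"] for n in("scene","side")}
for n,(r,c) in {"scene":(slice(165,250),slice(85,300)),"side":(slice(105,165),slice(275,345))}.items():
    m=orange(b[n][r,c]);y,x=np.nonzero(m)
    print(n,m.sum(),(x.min()+c.start,x.max()+c.start,y.min()+r.start,y.max()+r.start) if m.any() else "", "maxdiff",np.abs(a[n][r,c].astype(int)-b[n][r,c]).mean().round(2))
np.set_printoptions(linewidth=250)
g=cv2.cvtColor(b["side"],cv2.COLOR_RGB2GRAY); print(g[134:166:2,276:336:3])
s=b["scene"]; print(orange(s)[205:245:2,130:260:3].astype(int))
```

```bash
python3 chk.py
```

```text
scene 0  maxdiff 0.95
side 24 (np.int64(290), np.int64(315), np.int64(117), np.int64(162)) maxdiff 2.82
[[ 18  23  22  18  20  26  39  39  37  26 137 127 127 118 111 150 156 132  57  56]
 [ 15  20  23  16  24   7  96  39  25  20 149 149 151 151 155 152 152  75  58  55]
 [ 19  27  11  11  24 102 148  49  17  41 151 150 150 154 150 151 155  55  59  52]
 [ 26  15  16  15  10  29  58  31  25  46 112 129 135 142 148 148 155  56  56  54]
 [ 24  19  14  22  21  23  94  54  20  55  69  60  63  64  60  60  58  58  51  56]
 [ 35  37  25  22  32  23  78  37  22  74 100 108 100  90  90  65  56  60  60  55]
 [ 70  67  71  23  19  20  65  31  23  77  76  80  79  77  77  65  61  57  56  52]
 [ 67  68  78  52  16  19  31  27  23  76  80  80  78  77  80  61  55  59  57  55]
 [ 65  75  74  78  28  16  30  16  22  76  77  79  79  81  77  57  61  57  56  53]
 [ 62  76  74  76  51  17  17  19  24  78  81  82  79  80  82  64  59  60  56  52]
 [ 61  77  73  81  83  19 
[... 1593 characters left out ...]
0 0 0 0 0 0 0 0 0 0 0 0 0 0 0 0 0 0 0 0 0 0 0 0 0 0 0 0 0 0 0]
 [0 0 0 0 0 0 0 0 0 0 0 0 0 0 0 0 0 0 0 0 0 0 0 0 0 0 0 0 0 0 0 0 0 0 0 0 0 0 0 0 0 0 0 0]
 [0 0 0 0 0 0 0 0 0 0 0 0 0 0 0 0 0 0 0 0 0 0 0 0 0 0 0 0 0 0 0 0 0 0 0 0 0 0 0 0 0 0 0 0]
 [0 0 0 0 0 0 0 0 0 0 0 0 0 0 0 0 0 0 0 0 0 0 0 0 0 0 0 0 0 0 0 0 0 0 0 0 0 0 0 0 0 0 0 0]
 [0 0 0 0 0 0 0 0 0 0 0 0 0 0 0 0 0 0 0 0 0 0 0 0 0 0 0 0 0 0 0 0 0 0 0 0 0 0 0 0 0 0 0 0]
 [0 0 0 0 0 0 0 0 0 0 0 0 0 0 0 0 0 0 0 0 0 0 0 0 0 0 0 0 0 0 0 0 0 0 0 0 0 0 0 0 0 0 0 0]
 [0 0 0 0 0 0 0 0 0 0 0 0 0 0 0 0 0 0 0 0 0 0 0 0 0 0 0 0 0 0 0 0 0 0 0 0 0 0 0 0 0 0 0 0]
 [0 0 0 0 0 0 0 0 0 0 0 0 0 0 0 0 0 0 0 0 0 0 0 0 0 0 0 0 0 0 0 0 0 0 0 0 0 0 0 0 0 0 0 0]]
```

Scaled: 0.06 m / 0.8 = 0.075, -0.05 m / 0.8 = -0.0625.

Request:
run_rows(
  plan={"motion":[[0.05,-0.0375,-0.0375,0,0,0,0.06],[0.075,-0.0375,-0.0625,0,0,0,0.06],[0.075,-0.0375,-0.0625,0,0,0,0.06],[0.075,-0.0375,-0.0625,0,0,0,0.06],[0.075,-0.0375,-0.0625,0,0,0,0.06],[0.075,-0.0375,-0.0625,0,0,0,0.06],[0.075,-0.0375,-0.0625,0,0,0,0.06],[0.075,-0.0375,-0.0625,0,0,0,0.06],[0.075,-0.0375,-0.0625,0,0,0,0.06],[0.075,-0.0375,-0.0625,0,0,0,0.06]]},
)

```text
time_s: 14.75
ee_pos: [0.575, 0.1349, 0.3518]
eef_rot: [-2.221, -2.221, 0.0]
ft_force: [-1.2, 0.7, 0.1]
width: 0.06
gripper_force: 0.0
```

Run:
```python
from bench import bot, camrig, get_state
import cv2,numpy as np,pickle
np.set_printoptions(linewidth=250)
s0=pickle.load(open("side.pkl","rb"))["color"]; c0=pickle.load(open("scene.pkl","rb"))["color"]
c=camrig.grab_frame("scene")["color"];s=camrig.grab_frame("side")["color"];c2=camrig.grab_frame("scene")["color"]
g=lambda a:cv2.cvtColor(a,cv2.COLOR_RGB2GRAY)
for a in(s0,s): print(g(a)[140:168:2,282:328:3])
rb=lambda a:cv2.blur(a.astype(np.float32),(3,3))
for a in (c0,c,c2):
    d=rb(a);m=(d[...,0]-d[...,2])[180:236,100:216]>12;y,x=np.nonzero(m);print("reddish in window",m.sum(),(x.mean()+100,y.mean()+180,x.min()+100,x.max()+100,y.min()+180,y.max()+180) if m.any() else "")
print("motion",np.abs(rb(c)-rb(c2))[180:236,100:216].max())
```

```text
[[  7  63  58  56  57  56  73  87 110 102  16  26  35 138 155  56]
 [  4 100 113  84  88 105 108  68  65  62  56  20  68  58  58  56]
 [ 10  76  77  77  78  77  79  81  97 107  67  26  91  64  56  57]
 [  5  80  79  76  82  76  74  77  77  78  67  16  78  63  60  57]
 [ 12  82  81  77  77  79  78  80  81  80  71  13  83  58  52  58]
 [ 32  82  77  81  80  78  76  75  79  80  73  43  78  62  60  58]
 [ 71  78  78  81  77  80  78  78  79  82  76  76  79  63  61  60]
 [ 74  77  76  77  77  75  81  76  80  76  69  80  81  60  61  59]
 [ 66  75  77  75  76  79  79  77  83  78  81  77  78  63  57  57]
 [ 46  60  54  71  78  79  80  81  77  80  78  81  78  64  57  58]
 [ 73  94 142 123 117  96  97  64  70  63  72  80  81  62  60  56]
 [111 151 154 137 144 143 151 158 160 160 143 130  82  62  60  60]
 [192 154 133 114 115 110 112 107 121 121 154 151  77  60  90  75]
 [171  86 120 114 112 112 110 115 114 114 154 127 155 157 186 189]]
[[ 68  63  60  11  19  19 
[... 541 characters left out ...]
81  80  79  82  79  81  61  57  61]
 [ 43  60  66  74  49  40  50  80  80  82  81  78  80  65  59  61]
 [ 72  65  39  39  28  42  34  51  66  70  77  80  81  61  60  58]
 [113 117 116 121  89  82  99  85  71  48  39  19  79  64  60  56]
 [192 190 193 159 161 161 113 115 116 117 117 116  77  59  91  75]
 [188 187 187 188 189 189 191 190 191 168 159 158 157 158 188 190]]
reddish in window 0 
reddish in window 276 (np.float64(178.1014492753623), np.float64(229.7572463768116), np.int64(146), np.int64(198), np.int64(225), np.int64(235))
reddish in window 277 (np.float64(178.06137184115522), np.float64(229.7581227436823), np.int64(146), np.int64(198), np.int64(225), np.int64(235))
motion 1.7777786
```

The flap area matches its original shade and nothing is moving. Last check: does the visible carton patch fit a carton lying down the chute?

Run:
```python
from h import *
S=pickle.load(open("scene.pkl","rb"))
# near top long edge (db y -42 -> world x .559) should appear at rows ~225, cols 146..198
for z in(.05,.08,.10,.12,.14,.16,.178): print(z,cast(S,[(146,226),(172,226),(198,226)],z)[:,:2].round(3).tolist())
```

Run:
```python
import sys;sys.path.insert(0,".")
from bench import bot, camrig, get_state
import numpy as np,cv2
c=camrig.grab_frame("scene")["color"].astype(np.float32);d=cv2.blur(c,(3,3));m=(d[...,0]-d[...,2])[180:240,100:216]>12
for x in range(44,104,4):
    y=np.nonzero(m[:,x])[0];print(x+100,(y.min()+180,y.max()+180) if len(y) else None,end=" ")
```

```text
0.05 [[0.55, -0.372], [0.541, -0.306], [0.532, -0.241]]
0.08 [[0.568, -0.356], [0.558, -0.292], [0.549, -0.228]]
0.1 [[0.579, -0.345], [0.57, -0.282], [0.561, -0.22]]
0.12 [[0.591, -0.334], [0.582, -0.273], [0.573, -0.212]]
0.14 [[0.602, -0.323], [0.593, -0.263], [0.585, -0.203]]
0.16 [[0.613, -0.312], [0.605, -0.253], [0.597, -0.195]]
0.178 [[0.624, -0.302], [0.616, -0.245], [0.607, -0.188]]
144 None 148 (np.int64(230), np.int64(231)) 152 (np.int64(230), np.int64(232)) 156 (np.int64(229), np.int64(232)) 160 (np.int64(229), np.int64(232)) 164 (np.int64(229), np.int64(232)) 168 (np.int64(228), np.int64(232)) 172 (np.int64(227), np.int64(231)) 176 (np.int64(227), np.int64(231)) 180 (np.int64(227), np.int64(230)) 184 (np.int64(226), np.int64(230)) 188 (np.int64(226), np.int64(236)) 192 (np.int64(225), np.int64(236)) 196 (np.int64(226), np.int64(236)) 200 None
```

The near top edge lies at z of about 0.06–0.10 m, with the middle about 0.16 m past the sill. The carton is down in the box and at rest, so I hand in.

```bash
python3 -c "
from bench import bot, camrig, get_state
print(bot.job_done())"
```

```text
the job is handed in; nothing more can be done
None
```

I squared the carton against the rail and pushed it through the flap. By the camera images it lies at rest in the drop box with the flap shut; I handed the job in after about 15 s, and no verdict came back.

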